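# Find the heavy side of the tumbler's rotor and hold it down

### The arm

A 6-joint arm with a two-finger parallel gripper is mounted at the origin on the work surface. World frame = base frame: x ahead of the robot, y to its left, z up, the work surface at z = 0. Lengths are in m, angles in rad, forces in N, time in s.
With the tool pointing down it reaches from about 0.35 to 0.775 m from the base axis. Payload 5.5 kg.
Tool frame: the origin (TCP) lies at the very end of the fingers, on their centre line; the grasp point (between the pads) lies robot.hold_point_z behind it (robot.hold_point_z is the distance from the TCP to the grasp point, in m); y points along the fingers, z is the direction in which the jaws open and shut, and the axes are right-handed (so a half turn about y gives the same grasp; the last joint's range is limited). The gripper opens to 85 mm and grips with 20 to 120 N. Pads are 22 mm wide; open, the fingers measure 114 mm over their backs; the gripper's body (76 mm by 85 mm) begins 54 mm behind the grasp point. The pads swing forward as they close: fully open they stand 13 mm farther back than shut.
Start: joints at [-0.14, 0.313, 0.046, 1.304, 0, 1.431], TCP at [0.575, -0, 0.211] pointing down, gripper open.
Joint ranges: [-2.76, 2.76], [-0.86, 1.69], [-1.03, 1.26], [-2.2, 2.34], [-1.47, 1.5], [-3.14, 3.14]. Speed limits (rad/s): [2.57, 2.57, 3.14, 3.14, 3.14, 3.14].

### API

Orientations are given as a unit quaternion [x, y, z, w].
In Python, from cell import status, eyes, workorder, spot_in, pinpoint, robot gives the robot as it stands.
- The arm moves only by the tool step_arm, never from a script. Its argument "plan" is one flat list of numbers, 4 for each row, row after row: the shift along the tool's x, y, z in mm, then the turn about the tool's y in degrees. A call has 1 to 20 rows; each row shifts and turns the commanded pose from where the row before left it, along the tool's axes as they then stand; what a row does not reach is not made up. A row lasts 1/10 s, in which the tool goes at most 50 mm and 8.59 degrees, less where a joint would pass 70% of its speed; a pose out of reach is approached as far as the arm can. A call is refused whole if a number of a shift passes 50 or a number of a turn 8.59, either way. A call with a gripper value outside its range is refused whole. "fingers" is the opening, from -1 (shut) to 1 (fully open), set as the call begins (left out, the last holds). The fingers move at their own pace and stop on an object; "squeeze" is the grip in N (left out, the last holds). Time passes only in rows, so rows that do not move let the fingers close. It gives the time, the measured TCP pose, the force and the opening at its end, in the units of the state.
- status.read_state(): the state, without advancing time (a new reading comes with each control period).
- eyes.grab_frame(name): name is "scene" or "side" or "wrist"; returns a dict with "frame" (400x640x3 uint8, red, green, blue), "fx", "fy", "cx", "cy" (pixels), "T" (4x4, takes a point from camera to world coordinates). Camera axes: x right, y down, z forward; pixel columns grow to the right and rows downward; lengths in m; the calibration is good to about 2 mm. The wrist camera is an equidistant fisheye: a pixel r from the principal point sees the ray r / f radians off the axis. A picture is of the moment at which its call begins. There is no depth.
- workorder.sign_off(): hands the job in, once; it reports no verdict.
Trained networks look in the newest picture that a camera, given by its name, has taken for a name from the list of things; names that differ only in an ending like _2 or _b are one class to them, and where a whole thing is asked for, a point or a joint stands for the part that bears it (a point fixed in the world has none). Each returns a list of dicts, best first, with "confidence" (0 to 1); they miss things now and then, are a little off and sometimes report something else, mostly with a low value. They report only what shows in the picture. A call takes as long as a camera call.
- spot_in(label, camera): "point" ([x, y, z] in m, in world coordinates, good to about 4 mm: the middle of the surface that is visible of it).
- pinpoint(label, camera): "point" ([x, y, z] in m, in world coordinates, good to about 4 mm: a listed point, or the origin of a listed thing).
The state is a dict: "t": time; "qpos": joint angles; "joint_velocities": joint speeds; "joint_torque": joint torques, N m; "tool_pos": TCP position; "eef_rot": TCP orientation; "ft_force": force on the tool from outside, world axes, zero at the start; "moment": the same for the moment, N m; "width": opening from 0.0 (shut) to 1.0 (fully open).
Only numpy, scipy, OpenCV 4.12 (cv2) and the standard library are available. Lean on these libraries where they do the work, as an engineer would, in place of code of your own. Each camera call takes 0.05 s, during which the arm holds its last target.

### The job

The eccentric rotor of the polishing tumbler sits in its bearing cradle; its weight is shut inside the plain drum, its stiff seals hold it wherever it is left, and the crank was clamped on at no particular angle to the weight. Turn the rotor by the red crank handle to feel which side is heavy, then bring that heavy side straight down and finish still firmly gripping the red handle, holding the rotor still there so that the top of the drum can be scribed. Do not push on the drum itself, and leave everything else on the bench where it is.

Things in the scene. Friction and masses are not known exactly. Their poses are not given: they have to be found in the camera images.
- cradle: Fixed grey steel base plate, 160 x 260 x 14 mm, with two uprights and bearing blocks, turned up to 13 degrees. They carry a 20 mm shaft along the cradle's y axis, 135 mm above the bench, with the drum between them, a belt pulley at the +y end and the crank at the -y end. It turns endlessly, either way. Origin: centre of the plate's underside, on the bench; z up.
- drum (a point): Centre of the closed steel drum (diameter 116, length 122 mm), on the shaft's axis; fixed to the cradle. The hidden weight pulls with at most 0.31 to 0.42 N m (when level with the shaft); the seals drag with about 0.52 N m at every angle, so it never turns by itself; feel the pull while it moves, as at rest the drag masks it. Where the weight lies relative to the crank differs every time.
- axle (a point): Point on the shaft's axis, fixed to the cradle: the centre of the circle that the origin of red_handle goes round (207 mm from the cradle's origin towards -y, 135 mm above the bench). The crank is steel with an arm 18 mm wide, ending on the other side of the shaft in a ball (diameter 34 mm, 46 mm from the axis) that balances arm and handle, so only the hidden weight is felt.
- red_handle: The crank's red handle. Origin: the place to grip, on its axis, 72 mm out (cradle's -y) from the crank arm's middle, 44 mm from the free end. A sleeve, diameter 26, length 100 mm, parallel to the shaft, 65 mm from it; it spins freely on its pin, so a gripper that points down can hold it right round the circle. The hub stands out 13 mm from the arm's middle on this side.
- scriber: Loose scriber with a yellow square handle and a steel point, 130 mm long, lying beside the cradle on the robot's side; leave it. Origin on the bench below it, 50 mm from its handle end.
- pulley: Loose spare aluminium belt pulley, diameter 76 mm, 30 mm high, lying flat beyond the cradle's +y end; leave it. Origin under its centre.
- hammer: Loose hammer with a wooden handle, 260 mm long, lying to the right of the crank; leave it. Origin on the bench under its middle.
- wrench: Loose steel spanner, 180 mm long, lying to the right of the crank; leave it. Origin on the bench under its middle.
- grease: Loose blue grease tin, diameter 72 mm, 75 mm high, standing at the left near the robot; leave it. Origin under its centre.
- punches: Loose dark red wooden block, 100 x 160 x 40 mm, with steel punches standing up to 100 mm above the bench, at the right towards the far side; leave it. Origin under its centre.
- tray: Loose aluminium tray with screws, 110 x 150 x 30 mm, at the far side behind the cradle; leave it. Origin under its centre.

How it is judged:
On the way:
1. the red handle is gripped and the rotor is being turned by it (contact force between the fingers and red_handle above 2 N and distance of red_handle from where it was at the start of the episode above 0.02 m), for 0.1 s.
At the end, for the whole second after the job is handed in: The hidden weight's centre hangs within 15 degrees of straight below the shaft, the handle stands still (under 5 mm/s), and the fingers still grip the red handle (more than 12 N in all) (x of rotor_c4 in the frame of cradle between -0.0088 and 0.0088 m and height (world z) of rotor_c4 below 0.11 m and contact force between the fingers and red_handle above 12 N and linear speed of red_handle below 0.005 m/s); the arm keeps its last pose, push and grip.
It fails at once if the drum is pushed directly by the robot with more than 3 N (contact force between any of the fingers, the arm and rotor_c0 above 3 N).
It fails at once if a loose thing on the bench is moved by more than 25 mm (distance of any of scriber, pulley, hammer, wrench, grease, punches, tray from where it was at the start of the episode above 0.025 m).
It also fails if it takes over 66 s, if anything falls off the work surface, if the arm or the gripper's body presses on something with over 40 N, if the wrist force passes 120 N, or if a joint passes its speed limit or range.

## Working session

There is one attempt and no reset: what is moved stays moved. The work goes in short steps, Python scripts to look and compute and a tool call to move; the robot and the scene stay as the last step left them, time stands still between calls to the robot, and variables do not carry over. Pictures are saved under pics/ and viewed, and the job is handed in when it is done.

Besides the shell and the picture viewer there is one more tool, called after "Request:" by a JSON object that holds its "method" and its "body". step_arm: Moves the arm, as the interface text tells. Its arguments: {"type":"object","properties":{"plan":{"type":"array","items":{"type":"number"}},"fingers":{"type":"number"},"squeeze":{"type":"number"}},"required":["plan"]}

```bash
ls; mkdir -p pics
cat > h.py <<'E'
import numpy as np, cv2
from cell import status, eyes, workorder, spot_in, pinpoint, robot
from scipy.spatial.transform import Rotation as R
E
python3 - <<'E'
from h import *
s=status.read_state()
for k,v in s.items(): print(k,np.round(v,4))
print(robot.hold_point_z, R.from_quat(s['eef_rot']).as_matrix().round(3))
for c in ['scene','side','wrist']:
    f=eyes.grab_frame(c); cv2.imwrite(f'pics/a_{c}.png',f['frame'][:,:,::-1]); print(c,f['T'].round(3).tolist(),f['fx'])
    for n in ['cradle','drum','axle','red_handle','hammer','wrench','scriber']:
        r=pinpoint(n,c); print(n,[(np.round(q['point'],4).tolist(),round(q['confidence'],2)) for q in r[:2]])
E
```

```text
pics
t 0.0
qpos [-0.1396  0.314   0.045   1.3036  0.      1.4312]
joint_velocities [ 0.001  -0.0002 -0.0006 -0.0003 -0.0006 -0.0008]
joint_torque [-2.90000e-03 -4.80629e+01  2.98531e+01  1.95000e-02 -4.00000e-04
 -0.00000e+00]
tool_pos [5.744e-01 1.000e-04 2.103e-01]
eef_rot [-0.5004  0.5005 -0.4995  0.4996]
ft_force [-0.9868 -0.1297 -0.1973]
moment [-0.0265  0.009  -0.0361]
width 1.001
0.0187 [[-0.    -0.002  1.   ]
 [-1.     0.    -0.   ]
 [-0.    -1.    -0.002]]
scene [[-0.878, 0.402, -0.26, 0.841], [0.479, 0.743, -0.467, 0.535], [0.006, -0.535, -0.845, 1.115], [0.0, 0.0, 0.0, 1.0]] 382.5995579916663
cradle [([0.5411, 0.1906, -0.003], 0.75)]
drum [([0.5408, 0.1895, 0.1361], 0.77)]
axle []
red_handle [([0.5353, -0.0205, 0.1989], 0.63)]
hammer [([0.5238, -0.4937, 0.0033], 0.91)]
wrench [([0.4561, -0.2671, 0.0018], 0.4)]
scriber [([0.4087, 0.2226, -0.0006], 0.54)]
side [[0.999, -0.042, 0.035, 0.511], [-0.054, -0.693, 0.719, -1.08], [-0.006, -0.72, -0.694, 1.174], [0.0, 0.0, 0.0, 1.0]] 396.0164612974908
cradle [([0.5441, 0.1948, -0.0013], 0.78)]
drum [([0.5408, 0.1938, 0.1375], 0.94), ([0.5454, -0.0172, 0.134], 0.35)]
axle [([0.5469, -0.0131, 0.1348], 0.98)]
red_handle []
hammer [([0.5267, -0.4969, -0.0008], 0.63)]
wrench [([0.4492, -0.2713, 0.0003], 0.84), ([0.5391, -0.0154, 0.201], 0.3)]
scriber [([0.4089, 0.225, 0.0018], 0.46)]
wrist [[1.0, 0.0, 0.0, 0.576], [0.0, -0.959, -0.285, 0.074], [0.0, 0.285, -0.959, 0.373], [0.0, 0.0, 0.0, 1.0]] 309.70691628693146
cradle [([0.5431, 0.1893, -0.0005], 0.69)]
drum []
axle []
red_handle [([0.5406, -0.0158, 0.1979], 0.92)]
hammer []
wrench [([0.4519, -0.2677, -0.0001], 0.94)]
scriber []
```

View pics/a_scene.png

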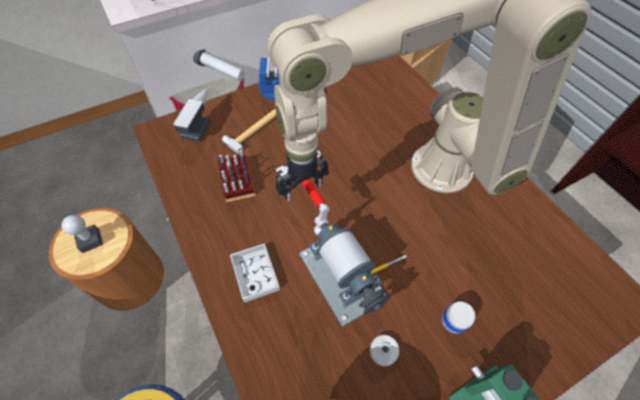

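View pics/a_side.png

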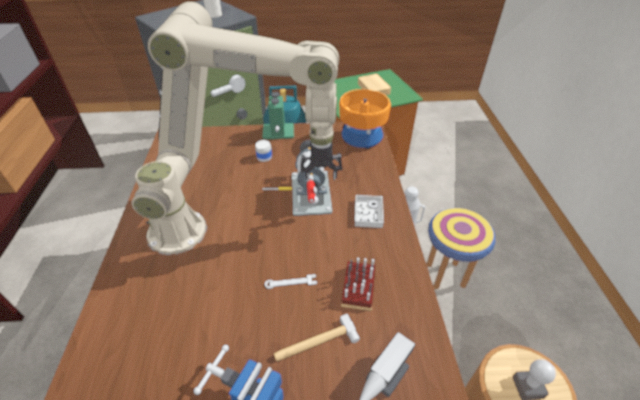

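View pics/a_wrist.png

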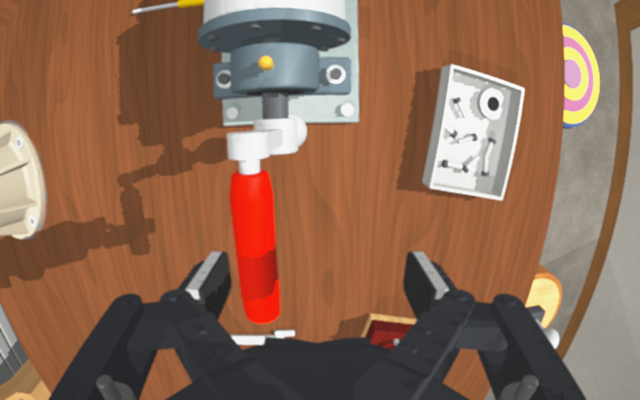

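```bash
cat >> h.py <<'E'
def ray(f,u,v,fish=False):
    x=(u-f['cx'])/f['fx'];y=(v-f['cy'])/f['fy']
    if fish:
        r=np.hypot(x,y); d=np.array([x/r*np.sin(r),y/r*np.sin(r),np.cos(r)])
    else: d=np.array([x,y,1.])
    return f['T'][:3,3], f['T'][:3,:3]@d
def onz(f,u,v,z,fish=False):
    o,d=ray(f,u,v,fish); return o+d*(z-o[2])/d[2]
E
python3 - <<'E'
from h import *
f=eyes.grab_frame('wrist'); im=f['frame']
hsv=cv2.cvtColor(im,cv2.COLOR_RGB2HSV)
m=((hsv[...,0]<6)|(hsv[...,0]>174))&(hsv[...,1]>190)&(hsv[...,2]>100)
n,l,st,c=cv2.connectedComponentsWithStats(m.astype(np.uint8)); i=1+np.argmax(st[1:,4]); print(st[i])
rows=[]
for v in range(st[i][1]+8,st[i][1]+st[i][3]-15,5):
    u=np.where(l[v]==i)[0]; p=[onz(f,a,v,0.2,True) for a in (u[0]-.5,u[-1]+.5)]; rows.append((*(p[0]+p[1])[:2]/2,p[1][0]-p[0][0]))
rows=np.array(rows);print(rows[::4].round(4)); k=np.polyfit(rows[:,1],rows[:,0],1);print('dx/dy',k,np.degrees(np.arctan(-k[0])))
vv=[st[i][1],st[i][1]+st[i][3]]
print([onz(f,250,v,0.2,True).round(4) for v in vv])
for n in ['axle','red_handle','cradle','drum']:
    for k in range(2):
      for c in ['wrist','side']:
        eyes.grab_frame(c); r=pinpoint(n,c); print(n,c,[(np.round(q['point'],4).tolist(),round(q['confidence'],2)) for q in r[:2]])
print(status.read_state()['t'])
E
```

```text
[ 230  170   50  154 5913]
[[ 0.5374  0.0362  0.0234]
 [ 0.5376  0.0241  0.0268]
 [ 0.5377  0.0115  0.0267]
 [ 0.5374 -0.0016  0.0261]
 [ 0.5377 -0.0155  0.0255]
 [ 0.5378 -0.0303  0.0262]
 [ 0.5381 -0.0463  0.0264]]
dx/dy [-0.00791823  0.53764429] 0.4536714813320287
[array([0.5378, 0.0409, 0.2   ]), array([ 0.5284, -0.0699,  0.2   ])]
axle wrist [([0.4513, -0.2689, 0.0003], 0.48)]
axle side [([0.5437, -0.0147, 0.1325], 0.91)]
axle wrist []
axle side [([0.5473, -0.0136, 0.136], 0.9)]
red_handle wrist [([0.5378, -0.0173, 0.1992], 0.69)]
red_handle side [([0.5389, -0.0166, 0.2033], 0.65)]
red_handle wrist [([0.5381, -0.0185, 0.2005], 0.76)]
red_handle side []
cradle wrist [([0.5404, 0.1895, -0.0007], 0.68), ([0.7705, 0.0551, 0.001], 0.23)]
cradle side [([0.5469, 0.1884, 0.0014], 0.69)]
cradle wrist [([0.5405, 0.1907, 0.0006], 0.76)]
cradle side [([0.5433, 0.1911, -0.0018], 0.71), ([0.777, 0.0522, 0.0016], 0.61)]
drum wrist []
drum side [([0.5451, 0.1951, 0.1381], 0.7)]
drum wrist []
drum side [([0.5428, 0.1908, 0.1366], 0.77)]
2.85
```

```bash
python3 -c "
import cv2
a=cv2.imread('pics/a_side.png')[140:230,250:400];cv2.imwrite('pics/b1.png',cv2.resize(a,None,fx=5,fy=5,interpolation=2))
a=cv2.imread('pics/a_scene.png')[180:340,270:420];cv2.imwrite('pics/b2.png',cv2.resize(a,None,fx=3.7,fy=3.7,interpolation=2))"
```

```text
(no output)
```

View pics/b1.png

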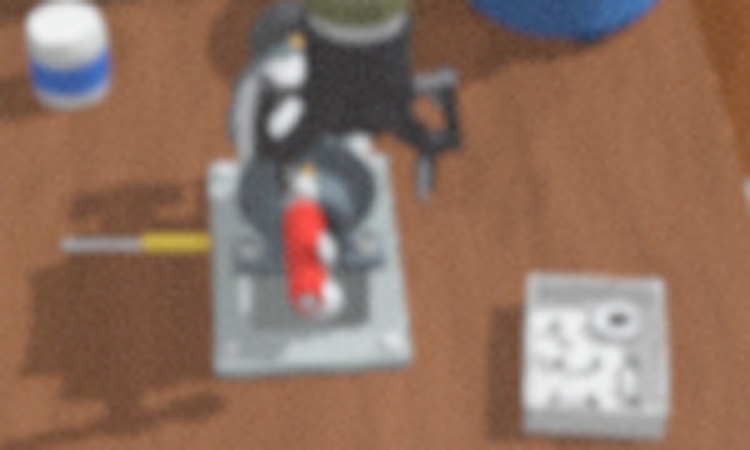

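View pics/b2.png

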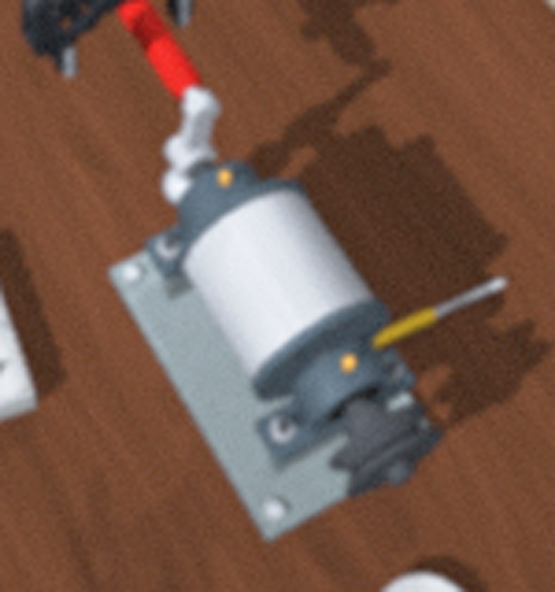

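Request:
{"method": "step_arm", "body": {"plan": [0, -20, 0, 0, 8, 0, -18, 0, 9, 0, -18, 0, 0, 0, 0, 0, 0, 10, 0, 0, 0, 20, 0, 0, 0, 15, 0, 0, 0, 5, 0, 0, 0, 0, 0, 0], "fingers": 1}}

```text
t: 3.75
tool_pos: [0.5388, -0.0166, 0.1798]
eef_rot: [-0.5, 0.501, -0.499, 0.5]
ft_force: [0.1, 0.0, -0.1]
width: 0.993
```

Run:
```python
from h import *
f=eyes.grab_frame('wrist'); cv2.imwrite('pics/c_wrist.png',f['frame'][:,:,::-1])
f=eyes.grab_frame('side'); cv2.imwrite('pics/c_side.png',cv2.resize(f['frame'][100:230,230:400,::-1],None,fx=4,fy=4))
```

```text
(no output)
```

View pics/c_wrist.png

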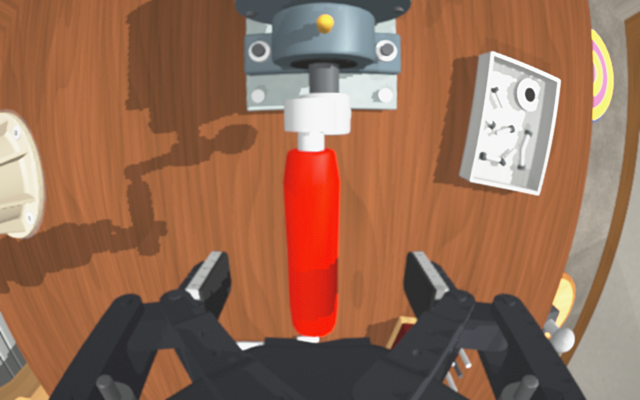

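View pics/c_side.png

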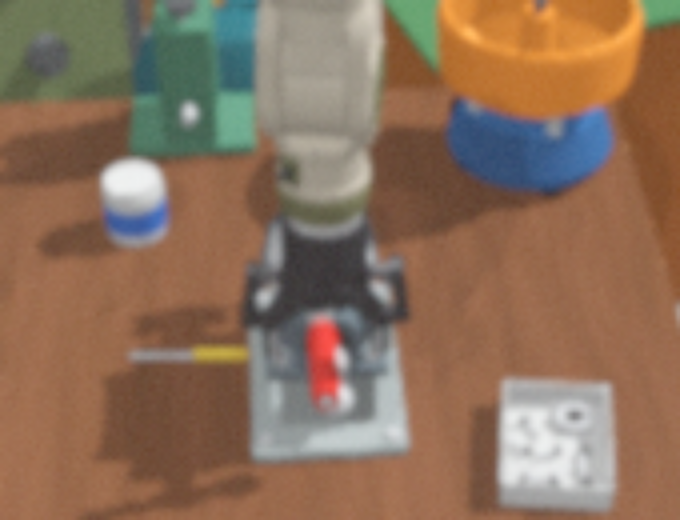

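Request:
{"method": "step_arm", "body": {"plan": [0, 0, 0, 0, 0, 0, 0, 0, 0, 0, 0, 0, 0, 0, 0, 0, 0, 0, 0, 0, 0, 0, 0, 0, 0, 0, 0, 0], "fingers": -1, "squeeze": 60}}

```text
t: 4.55
tool_pos: [0.5372, -0.0171, 0.1817]
eef_rot: [0.501, -0.501, 0.499, -0.499]
ft_force: [-6.0, -1.2, 5.5]
width: 0.258
```

Run:
```python
from h import *
s=status.read_state()
for k,v in s.items(): print(k,np.round(v,4))
f=eyes.grab_frame('wrist'); cv2.imwrite('pics/d_wrist.png',f['frame'][:,:,::-1])
f=eyes.grab_frame('side'); cv2.imwrite('pics/d_side.png',cv2.resize(f['frame'][140:230,250:370,::-1],None,fx=6,fy=6))
```

```text
t 4.55
qpos [-1.8060e-01  2.5330e-01 -1.0770e-01  1.2124e+00 -1.0000e-03  1.3902e+00]
joint_velocities [ 0.0008  0.001  -0.0005  0.0001  0.0019  0.0001]
joint_torque [  0.3177 -41.2287  30.1826  -2.5939   0.4739   0.0597]
tool_pos [ 0.5372 -0.0171  0.1817]
eef_rot [ 0.5008 -0.5006  0.4995 -0.4992]
ft_force [-5.9717 -1.2156  5.4632]
moment [-0.1059  1.3117  0.0278]
width 0.2579
```

View pics/d_wrist.png

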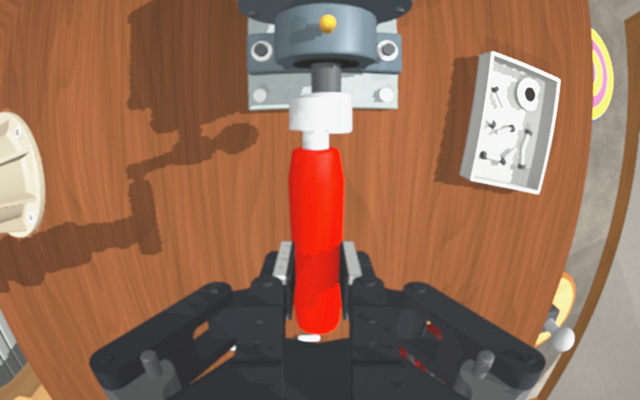

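View pics/d_side.png

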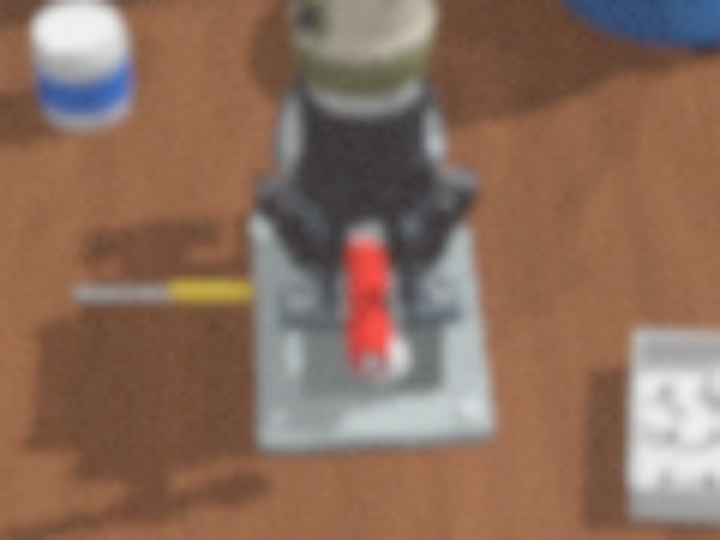

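```bash
cat > gen.py <<'E'
import numpy as np,sys
# python gen.py phi0 phi1 n per_call x0 z0 cx cz r : rows from cmd (x0,z0) to circle about (cx,cz)
a=list(map(float,sys.argv[1:]))
p0,p1,n,pc,x,z,cx,cz,r=a; n=int(n);pc=int(pc)
rows=[]
for p in np.linspace(p0,p1,n+1)[1:]:
    q=np.radians(p); tx=cx+r*np.sin(q);tz=cz+r*np.cos(q)
    dx=round(tx-x,1);dz=round(tz-z,1); x+=dx;z+=dz
    rows.append([0,round(-dz,1),dx,0])
for i in range(0,n,pc): print(sum(rows[i:i+pc],[]))
print('end',x,z)
E
python3 gen.py -6 354 96 4 538.8 179.8 545.5 116.3 65
```

```text
[0, np.float64(-1.4), np.float64(4.1), 0, 0, np.float64(-0.1), np.float64(4.3), 0, 0, np.float64(0.3), np.float64(4.2), 0, 0, np.float64(0.5), np.float64(4.3), 0]
[0, np.float64(0.8), np.float64(4.1), 0, 0, np.float64(1.1), np.float64(4.2), 0, 0, np.float64(1.3), np.float64(4.0), 0, 0, np.float64(1.6), np.float64(3.9), 0]
[0, np.float64(1.9), np.float64(3.9), 0, 0, np.float64(2.1), np.float64(3.7), 0, 0, np.float64(2.3), np.float64(3.5), 0, 0, np.float64(2.6), np.float64(3.4), 0]
[0, np.float64(2.8), np.float64(3.2), 0, 0, np.float64(3.0), np.float64(3.0), 0, 0, np.float64(3.1), np.float64(2.9), 0, 0, np.float64(3.4), np.float64(2.6), 0]
[0, np.float64(3.5), np.float64(2.4), 0, 0, np.float64(3.7), np.float64(2.1), 0, 0, np.float64(3.8), np.float64(1.9), 0, 0, np.float64(3.9), np.float64(1.7), 0]
[0, np.float64(4.0), np.float64(1.4), 0, 0, np.float64(4.1), np.float64(1.1), 0, 0, np.float64(4.2), np.float64(0.9), 0, 0, np.float64(4.2), np.float64(0.5), 0]
[0, np.float64(4.2), np.float64(0.3), 0, 0, np.float64(4.3), np.float64(0.1), 0, 0, np.float64(4.2), np.float64(-0.3), 0, 0, np.floa
[... 2200 characters left out ...]
[0, np.float64(-3.9), np.float64(1.9), 0, 0, np.float64(-3.7), np.float64(2.1), 0, 0, np.float64(-3.5), np.float64(2.3), 0, 0, np.float64(-3.4), np.float64(2.6), 0]
[0, np.float64(-3.2), np.float64(2.8), 0, 0, np.float64(-3.0), np.float64(3.0), 0, 0, np.float64(-2.9), np.float64(3.1), 0, 0, np.float64(-2.6), np.float64(3.4), 0]
[0, np.float64(-2.4), np.float64(3.5), 0, 0, np.float64(-2.1), np.float64(3.7), 0, 0, np.float64(-1.9), np.float64(3.8), 0, 0, np.float64(-1.7), np.float64(3.9), 0]
[0, np.float64(-1.4), np.float64(4.0), 0, 0, np.float64(-1.1), np.float64(4.1), 0, 0, np.float64(-0.9), np.float64(4.2), 0, 0, np.float64(-0.5), np.float64(4.2), 0]
end 538.7000000000003 180.89999999999992
```

Request:
{"method": "step_arm", "body": {"plan": [0, -1.4, 4.1, 0, 0, -0.1, 4.3, 0, 0, 0.3, 4.2, 0, 0, 0.5, 4.3, 0]}}

```text
t: 5.05
tool_pos: [0.551, -0.0169, 0.1817]
eef_rot: [0.502, -0.502, 0.498, -0.498]
ft_force: [-13.1, 0.4, 7.8]
width: 0.256
```

Request:
{"method": "step_arm", "body": {"plan": [0, 0.8, 4.1, 0, 0, 1.1, 4.2, 0, 0, 1.3, 4.0, 0, 0, 1.6, 3.9, 0]}}

```text
t: 5.45
tool_pos: [0.5683, -0.0167, 0.1773]
eef_rot: [-0.502, 0.502, -0.498, 0.498]
ft_force: [-11.2, 1.2, 7.7]
width: 0.257
```

Request:
{"method": "step_arm", "body": {"plan": [0, 1.9, 3.9, 0, 0, 2.1, 3.7, 0, 0, 2.3, 3.5, 0, 0, 2.6, 3.4, 0]}}

```text
t: 5.85
tool_pos: [0.5836, -0.0166, 0.1687]
eef_rot: [-0.501, 0.501, -0.499, 0.499]
ft_force: [-9.4, 1.4, 8.2]
width: 0.257
```

Request:
{"method": "step_arm", "body": {"plan": [0, 2.8, 3.2, 0, 0, 3.0, 3.0, 0, 0, 3.1, 2.9, 0, 0, 3.4, 2.6, 0]}}

```text
t: 6.25
tool_pos: [0.5958, -0.0164, 0.1565]
eef_rot: [-0.501, 0.501, -0.499, 0.499]
ft_force: [-8.4, 1.9, 8.1]
width: 0.254
```

Request:
{"method": "step_arm", "body": {"plan": [0, 3.5, 2.4, 0, 0, 3.7, 2.1, 0, 0, 3.8, 1.9, 0, 0, 3.9, 1.7, 0]}}

```text
t: 6.65
tool_pos: [0.6043, -0.0163, 0.1417]
eef_rot: [-0.501, 0.501, -0.499, 0.5]
ft_force: [-7.4, 1.4, 8.3]
width: 0.256
```

Request:
{"method": "step_arm", "body": {"plan": [0, 4.0, 1.4, 0, 0, 4.1, 1.1, 0, 0, 4.2, 0.9, 0, 0, 4.2, 0.5, 0]}}

```text
t: 7.05
tool_pos: [0.6086, -0.0163, 0.1252]
eef_rot: [-0.5, 0.501, -0.499, 0.5]
ft_force: [-7.1, 2.4, 8.2]
width: 0.261
```

Request:
{"method": "step_arm", "body": {"plan": [0, 4.2, 0.3, 0, 0, 4.3, 0.1, 0, 0, 4.2, -0.3, 0, 0, 4.3, -0.5, 0]}}

```text
t: 7.45
tool_pos: [0.6085, -0.0162, 0.1083]
eef_rot: [-0.5, 0.501, -0.499, 0.5]
ft_force: [-6.3, 1.2, 7.0]
width: 0.257
```

Request:
{"method": "step_arm", "body": {"plan": [0, 4.1, -0.8, 0, 0, 4.2, -1.1, 0, 0, 4.0, -1.3, 0, 0, 3.9, -1.6, 0]}}

```text
t: 7.85
tool_pos: [0.6041, -0.0163, 0.0922]
eef_rot: [-0.5, 0.5, -0.499, 0.5]
ft_force: [-5.1, 1.6, 7.1]
width: 0.254
```

Request:
{"method": "step_arm", "body": {"plan": [0, 3.9, -1.9, 0, 0, 3.7, -2.1, 0, 0, 3.5, -2.3, 0, 0, 3.4, -2.6, 0]}}

```text
t: 8.25
tool_pos: [0.596, -0.0164, 0.0779]
eef_rot: [-0.5, 0.5, -0.5, 0.5]
ft_force: [-3.3, 2.0, 7.6]
width: 0.256
```

Request:
{"method": "step_arm", "body": {"plan": [0, 3.2, -2.8, 0, 0, 3.0, -3.0, 0, 0, 2.9, -3.1, 0, 0, 2.6, -3.4, 0]}}

```text
t: 8.65
tool_pos: [0.5847, -0.0165, 0.0664]
eef_rot: [-0.499, 0.5, -0.5, 0.501]
ft_force: [-1.4, 2.1, 4.8]
width: 0.253
```

Request:
{"method": "step_arm", "body": {"plan": [0, 2.4, -3.5, 0, 0, 2.1, -3.7, 0, 0, 1.9, -3.8, 0, 0, 1.7, -3.9, 0]}}

```text
t: 9.05
tool_pos: [0.5694, -0.0167, 0.0573]
eef_rot: [-0.5, 0.5, -0.5, 0.501]
ft_force: [0.6, 2.1, 3.5]
width: 0.256
```

Request:
{"method": "step_arm", "body": {"plan": [0, 1.4, -4.0, 0, 0, 1.1, -4.1, 0, 0, 0.9, -4.2, 0, 0, 0.5, -4.2, 0]}}

```text
t: 9.45
tool_pos: [0.5521, -0.0169, 0.0527]
eef_rot: [-0.5, 0.5, -0.5, 0.5]
ft_force: [1.9, 2.5, -0.4]
width: 0.254
```

Request:
{"method": "step_arm", "body": {"plan": [0, 0.3, -4.2, 0, 0, 0.1, -4.3, 0, 0, -0.3, -4.2, 0, 0, -0.5, -4.3, 0]}}

```text
t: 9.85
tool_pos: [0.5346, -0.0171, 0.053]
eef_rot: [0.5, -0.5, 0.5, -0.5]
ft_force: [1.4, 0.5, -4.5]
width: 0.253
```

Request:
{"method": "step_arm", "body": {"plan": [0, -0.8, -4.1, 0, 0, -1.1, -4.2, 0, 0, -1.3, -4.0, 0, 0, -1.6, -3.9, 0]}}

```text
t: 10.25
tool_pos: [0.5179, -0.0173, 0.0578]
eef_rot: [0.501, -0.5, 0.5, -0.499]
ft_force: [-0.5, -1.0, -7.8]
width: 0.252
```

Request:
{"method": "step_arm", "body": {"plan": [0, -1.9, -3.9, 0, 0, -2.1, -3.7, 0, 0, -2.3, -3.5, 0, 0, -2.6, -3.4, 0]}}

```text
t: 10.65
tool_pos: [0.5032, -0.0174, 0.0668]
eef_rot: [0.501, -0.501, 0.5, -0.499]
ft_force: [-3.0, -3.5, -9.9]
width: 0.253
```

Request:
{"method": "step_arm", "body": {"plan": [0, -2.8, -3.2, 0, 0, -3.0, -3.0, 0, 0, -3.1, -2.9, 0, 0, -3.4, -2.6, 0]}}

```text
t: 11.05
tool_pos: [0.4914, -0.0175, 0.0792]
eef_rot: [0.501, -0.501, 0.5, -0.499]
ft_force: [-3.2, -3.9, -9.2]
width: 0.254
```

Request:
{"method": "step_arm", "body": {"plan": [0, -3.5, -2.4, 0, 0, -3.7, -2.1, 0, 0, -3.8, -1.9, 0, 0, -3.9, -1.7, 0]}}

```text
t: 11.45
tool_pos: [0.4833, -0.0176, 0.0943]
eef_rot: [0.501, -0.5, 0.5, -0.499]
ft_force: [-4.2, -5.5, -8.5]
width: 0.255
```

Request:
{"method": "step_arm", "body": {"plan": [0, -4.0, -1.4, 0, 0, -4.1, -1.1, 0, 0, -4.2, -0.9, 0, 0, -4.2, -0.5, 0]}}

```text
t: 11.85
tool_pos: [0.4794, -0.0176, 0.1108]
eef_rot: [0.501, -0.5, 0.5, -0.499]
ft_force: [-5.9, -4.9, -8.3]
width: 0.252
```

Request:
{"method": "step_arm", "body": {"plan": [0, -4.2, -0.3, 0, 0, -4.3, -0.1, 0, 0, -4.2, 0.3, 0, 0, -4.3, 0.5, 0]}}

```text
t: 12.25
tool_pos: [0.4799, -0.0176, 0.1278]
eef_rot: [0.501, -0.5, 0.5, -0.499]
ft_force: [-4.6, -4.5, -8.1]
width: 0.253
```

Request:
{"method": "step_arm", "body": {"plan": [0, -4.1, 0.8, 0, 0, -4.2, 1.1, 0, 0, -4.0, 1.3, 0, 0, -3.9, 1.6, 0]}}

```text
t: 12.65
tool_pos: [0.4846, -0.0175, 0.1439]
eef_rot: [0.501, -0.501, 0.5, -0.499]
ft_force: [-3.9, -4.8, -10.2]
width: 0.254
```

Request:
{"method": "step_arm", "body": {"plan": [0, -3.9, 1.9, 0, 0, -3.7, 2.1, 0, 0, -3.5, 2.3, 0, 0, -3.4, 2.6, 0]}}

```text
t: 13.05
tool_pos: [0.4931, -0.0174, 0.1579]
eef_rot: [0.501, -0.501, 0.499, -0.499]
ft_force: [-5.1, -4.3, -11.3]
width: 0.253
```

Request:
{"method": "step_arm", "body": {"plan": [0, -3.2, 2.8, 0, 0, -3.0, 3.0, 0, 0, -2.9, 3.1, 0, 0, -2.6, 3.4, 0]}}

```text
t: 13.45
tool_pos: [0.5044, -0.0173, 0.169]
eef_rot: [0.502, -0.502, 0.499, -0.498]
ft_force: [-7.4, -4.5, -11.2]
width: 0.254
```

Request:
{"method": "step_arm", "body": {"plan": [0, -2.4, 3.5, 0, 0, -2.1, 3.7, 0, 0, -1.9, 3.8, 0, 0, -1.7, 3.9, 0]}}

```text
t: 13.85
tool_pos: [0.5179, -0.0171, 0.1769]
eef_rot: [0.502, -0.502, 0.498, -0.497]
ft_force: [-11.5, -4.5, -8.7]
width: 0.254
```

Request:
{"method": "step_arm", "body": {"plan": [0, -1.4, 4.0, 0, 0, -1.1, 4.1, 0, 0, -0.9, 4.2, 0, 0, -0.5, 4.2, 0]}}

```text
t: 14.25
tool_pos: [0.5339, -0.017, 0.1815]
eef_rot: [0.502, -0.502, 0.498, -0.497]
ft_force: [-14.0, -3.3, -2.3]
width: 0.251
```

```bash
cat > fit.py <<'E'
import numpy as np
from scipy.optimize import least_squares
D=np.array([[551,181.7,-13.1,7.8],[568.3,177.3,-11.2,7.7],[583.6,168.7,-9.4,8.2],[595.8,156.5,-8.4,8.1],[604.3,141.7,-7.4,8.3],[608.6,125.2,-7.1,8.2],[608.5,108.3,-6.3,7.0],[604.1,92.2,-5.1,7.1],[596,77.9,-3.3,7.6],[584.7,66.4,-1.4,4.8],[569.4,57.3,.6,3.5],[552.1,52.7,1.9,-.4],[534.6,53,1.4,-4.5],[517.9,57.8,-.5,-7.8],[503.2,66.8,-3,-9.9],[491.4,79.2,-3.2,-9.2],[483.3,94.3,-4.2,-8.5],[479.4,110.8,-5.9,-8.3],[479.9,127.8,-4.6,-8.1],[484.6,143.9,-3.9,-10.2],[493.1,157.9,-5.1,-11.3],[504.4,169,-7.4,-11.2],[517.9,176.9,-11.5,-8.7],[533.9,181.5,-14,-2.3]])
x,z,fx,fz=D.T
c=least_squares(lambda p:np.hypot(x-p[0],z-p[1])-p[2],[545,116,65]); print('circle',c.x.round(2),np.abs(c.fun).max())
rx,rz=x-c.x[0],z-c.x[1]; phi=np.arctan2(rx,rz)
# hand torque on rotor about clockwise(+phi): force on rotor=-f ; tangent (cos,-sin)
T=-(fx*np.cos(phi)-fz*np.sin(phi))*0.065
if __name__=='__main__':
    A=np.c_[np.ones_like(phi),np.sin(phi),np.cos(phi)]
    for B in (A,np.c_[A,np.sin(2*phi),np.cos(2*phi)]):
        k,res,_,_=np.linalg.lstsq(B,T,rcond=None); print(k.round(3),'resid sd',(T-B@k).std().round(3),'amp',np.hypot(k[1],k[2]).round(3))
    # T = drag - mgr_torque; weight at phi+b: gravity torque in +phi = M sin(phi+b); T=drag - M sin(phi+b)
        b=np.arctan2(-k[2],-k[1]); print('handle angle phi for weight down', np.degrees(np.pi-b)%360)
    print(np.c_[np.degrees(phi),T,T-A@np.linalg.lstsq(A,T,rcond=None)[0]].round(3))
E
python3 fit.py
```

```text
circle [544.05 117.24  65.02] 0.2439565924325393
[ 0.517 -0.033  0.398] resid sd 0.028 amp 0.399
handle angle phi for weight down 265.29317899280863
[ 0.517 -0.033  0.398  0.022 -0.001] resid sd 0.023 amp 0.4
handle angle phi for weight down 265.2802487583918
[[ 6.15700e+00  9.01000e-01 -8.00000e-03]
 [ 2.19900e+01  8.62000e-01 -1.10000e-02]
 [ 3.75470e+01  8.09000e-01 -3.00000e-03]
 [ 5.28160e+01  7.49000e-01  1.80000e-02]
 [ 6.79040e+01  6.81000e-01  4.50000e-02]
 [ 8.29690e+01  5.85000e-01  5.30000e-02]
 [ 9.78960e+01  3.94000e-01 -3.50000e-02]
 [ 1.12633e+02  2.98000e-01 -3.50000e-02]
 [ 1.27132e+02  2.64000e-01  1.40000e-02]
 [ 1.41352e+02  1.24000e-01 -6.10000e-02]
 [ 1.57072e+02  1.25000e-01 -1.30000e-02]
 [ 1.72886e+02  1.19000e-01  2.00000e-03]
 [-1.71635e+02  1.33000e-01  5.00000e-03]
 [-1.56256e+02  1.74000e-01  9.00000e-03]
 [-1.40999e+02  2.53000e-01  2.60000e-02]
 [-1.25850e+02  3.63000e-01  5.30000e-02]
 [-1.10687e+02  4.20000e-01  1.40000e-02]
 [-9.56880e+01  4.99000e-01 -1.10000e-02]
 [-8.06500e+01  5.68000e-01 -4.60000e-02]
 [-6.58440e+01  7.09000e-01 -1.00000e-03]
 [-5.14060e+01  7.81000e-01 -1.00000e-02]
 [-3.74500e+01  8.25000e-01 -2.80000e-02]
 [-2.36650e+01  9.12000e-01  1.70000e-02]
 [-8.97200e+00  9.22000e-01  7.00000e-03]]
```

```bash
python3 gen.py -6 -122 32 4 538.7 180.9 544 117.2 65 | sed 's/np.float64(\([^)]*\))/\1/g'
```

```text
[0, -0.4, -5.6, 0, 0, 0.8, -4.0, 0, 0, 1.1, -4.0, 0, 0, 1.3, -3.9, 0]
[0, 1.6, -3.8, 0, 0, 1.8, -3.7, 0, 0, 2.0, -3.5, 0, 0, 2.3, -3.5, 0]
[0, 2.4, -3.3, 0, 0, 2.7, -3.1, 0, 0, 2.8, -3.0, 0, 0, 3.1, -2.7, 0]
[0, 3.2, -2.6, 0, 0, 3.4, -2.4, 0, 0, 3.5, -2.1, 0, 0, 3.6, -1.9, 0]
[0, 3.8, -1.7, 0, 0, 3.8, -1.5, 0, 0, 3.9, -1.1, 0, 0, 4.0, -1.0, 0]
[0, 4.1, -0.7, 0, 0, 4.1, -0.4, 0, 0, 4.1, -0.2, 0, 0, 4.1, 0.1, 0]
[0, 4.1, 0.3, 0, 0, 4.1, 0.6, 0, 0, 4.0, 0.9, 0, 0, 3.9, 1.1, 0]
[0, 3.9, 1.4, 0, 0, 3.8, 1.6, 0, 0, 3.7, 1.8, 0, 0, 3.5, 2.1, 0]
end 488.90000000000015 82.79999999999998
```

Request:
{"method": "step_arm", "body": {"plan": [0, -0.4, -5.6, 0, 0, 0.8, -4.0, 0, 0, 1.1, -4.0, 0, 0, 1.3, -3.9, 0]}}

```text
t: 14.65
tool_pos: [0.5239, -0.0171, 0.1794]
eef_rot: [-0.499, 0.499, -0.501, 0.501]
ft_force: [7.7, -1.2, -14.7]
width: 0.254
```

Request:
{"method": "step_arm", "body": {"plan": [0, 1.6, -3.8, 0, 0, 1.8, -3.7, 0, 0, 2.0, -3.5, 0, 0, 2.3, -3.5, 0]}}

```text
t: 15.05
tool_pos: [0.5112, -0.0173, 0.1735]
eef_rot: [0.498, -0.497, 0.502, -0.502]
ft_force: [7.6, -0.8, -7.1]
width: 0.252
```

Request:
{"method": "step_arm", "body": {"plan": [0, 2.4, -3.3, 0, 0, 2.7, -3.1, 0, 0, 2.8, -3.0, 0, 0, 3.1, -2.7, 0]}}

```text
t: 15.45
tool_pos: [0.4985, -0.0174, 0.1636]
eef_rot: [0.498, -0.497, 0.503, -0.502]
ft_force: [3.3, -1.0, 1.3]
width: 0.254
```

Request:
{"method": "step_arm", "body": {"plan": [0, 3.2, -2.6, 0, 0, 3.4, -2.4, 0, 0, 3.5, -2.1, 0, 0, 3.6, -1.9, 0]}}

```text
t: 15.85
tool_pos: [0.4865, -0.0175, 0.1476]
eef_rot: [0.5, -0.499, 0.501, -0.5]
ft_force: [3.8, -3.7, 4.2]
width: 0.253
```

Request:
{"method": "step_arm", "body": {"plan": [0, 3.8, -1.7, 0, 0, 3.8, -1.5, 0, 0, 3.9, -1.1, 0, 0, 4.0, -1.0, 0]}}

```text
t: 16.25
tool_pos: [0.4806, -0.0176, 0.1319]
eef_rot: [0.5, -0.5, 0.501, -0.5]
ft_force: [1.9, -2.8, 6.3]
width: 0.249
```

Request:
{"method": "step_arm", "body": {"plan": [0, 4.1, -0.7, 0, 0, 4.1, -0.4, 0, 0, 4.1, -0.2, 0, 0, 4.1, 0.1, 0]}}

```text
t: 16.65
tool_pos: [0.479, -0.0176, 0.1156]
eef_rot: [0.5, -0.5, 0.5, -0.5]
ft_force: [1.1, -4.7, 7.5]
width: 0.248
```

Request:
{"method": "step_arm", "body": {"plan": [0, 4.1, 0.3, 0, 0, 4.1, 0.6, 0, 0, 4.0, 0.9, 0, 0, 3.9, 1.1, 0]}}

```text
t: 17.05
tool_pos: [0.4814, -0.0176, 0.0995]
eef_rot: [0.501, -0.5, 0.5, -0.499]
ft_force: [-0.9, -4.5, 9.6]
width: 0.255
```

Request:
{"method": "step_arm", "body": {"plan": [0, 3.9, 1.4, 0, 0, 3.8, 1.6, 0, 0, 3.7, 1.8, 0, 0, 3.5, 2.1, 0]}}

```text
t: 17.45
tool_pos: [0.4876, -0.0175, 0.0845]
eef_rot: [0.501, -0.5, 0.5, -0.499]
ft_force: [-3.1, -4.4, 11.3]
width: 0.253
```

```bash
python3 - <<'E' | grep -v "^\[\[" 
from fit import *
E=np.array([[511.2,173.5,7.6,-7.1],[498.5,163.6,3.3,1.3],[486.5,147.6,3.8,4.2],[480.6,131.9,1.9,6.3],[479,115.6,1.1,7.5],[481.4,99.5,-.9,9.6],[487.6,84.5,-3.1,11.3]])
rx2,rz2=E[:,0]-c.x[0],E[:,1]-c.x[1]; p2=np.arctan2(rx2,rz2); print('r',np.hypot(rx2,rz2).round(1))
T2=-(E[:,2]*np.cos(p2)-E[:,3]*np.sin(p2))*.065
P=np.r_[phi,p2];TT=np.r_[T,T2];s=np.r_[np.ones(24),-np.ones(7)]
B=np.c_[s,np.sin(P),np.cos(P)];k=np.linalg.lstsq(B,TT,rcond=None)[0]
print(k.round(3),np.degrees(np.pi-np.arctan2(-k[2],-k[1]))%360-360, (TT-B@k)[24:].round(3))
print(np.c_[np.degrees(p2),T2].round(3))
# cmd path back
E
python3 gen.py -122 -98 6 6 488.9 82.8 544 117.2 65 | sed 's/np.float64(\([^)]*\))/\1/g'
```

```text
circle [544.05 117.24  65.02] 0.2439565924325393
r [65.1 65.  65.1 65.1 65.1 65.1 65.3]
[ 0.521 -0.025  0.396] -93.67107650030118 [-0.028  0.008 -0.043 -0.019  0.02  -0.011 -0.038]
 [ -44.492   -0.212]
 [ -62.184   -0.357]
 [ -76.988   -0.427]
 [ -91.443   -0.486]
 [-105.81    -0.616]
 [-120.114   -0.736]]
[0, -3.9, -2.3, 0, 0, -4.1, -2.0, 0, 0, -4.2, -1.7, 0, 0, -4.3, -1.4, 0, 0, -4.4, -1.1, 0, 0, -4.5, -0.8, 0]
end 479.59999999999997 108.2
```

Request:
{"method": "step_arm", "body": {"plan": [0, -3.9, -2.3, 0, 0, -4.1, -2.0, 0, 0, -4.2, -1.7, 0, 0, -4.3, -1.4, 0, 0, -4.4, -1.1, 0, 0, -4.5, -0.8, 0, 0, -4.0, -0.4, 0, 0, -2.0, 0, 0, 0, 0, 0, 0, 0, 0, 0, 0, 0, 0, 0, 0]}}

```text
t: 18.55
tool_pos: [0.4788, -0.0176, 0.1147]
eef_rot: [0.5, -0.5, 0.5, -0.499]
ft_force: [4.1, -4.3, -2.4]
width: 0.255
```

Request:
{"method": "step_arm", "body": {"plan": [0, 2, 0, 0, 0, 2, 0, 0, 0, 0, 0.5, 0, 0, 0, 0, 0, 0, 0, 0, 0]}}

```text
t: 19.05
tool_pos: [0.4791, -0.0176, 0.1118]
eef_rot: [0.501, -0.5, 0.5, -0.499]
ft_force: [0.8, -5.4, 5.8]
width: 0.252
```

Run:
```python
from h import *
f=eyes.grab_frame('wrist'); cv2.imwrite('pics/e_wrist.png',f['frame'][:,:,::-1])
for c in ['wrist','side','scene']:
    f=eyes.grab_frame(c); r=pinpoint('red_handle',c); print(c,[(np.round(q['point'],4).tolist(),round(q['confidence'],2)) for q in r[:2]])
f=eyes.grab_frame('side'); cv2.imwrite('pics/e_side.png',f['frame'][:,:,::-1])
s=status.read_state(); print(s['t'],s['tool_pos'],s['ft_force'],s['width'],np.abs(s['joint_velocities']).max())
```

```text
wrist [([0.481, -0.0188, 0.1287], 0.58)]
side [([0.4814, -0.0177, 0.1314], 0.46)]
scene [([0.4785, -0.0208, 0.1303], 0.68)]
19.45 [ 0.4791253  -0.01760957  0.11176162] [ 1.10706179 -4.05398711  6.16881897] 0.24967226591067868 0.0015520652974312346
```

View pics/e_wrist.png

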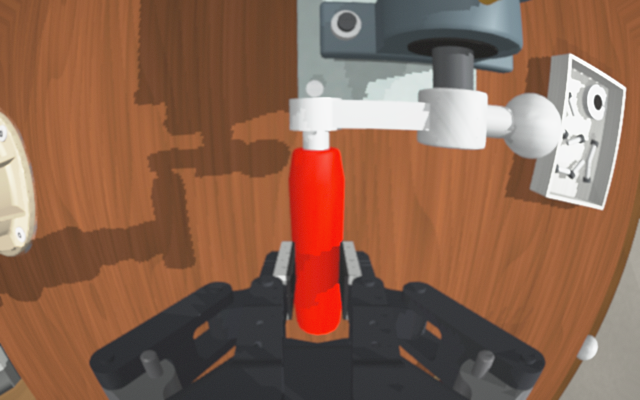

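View pics/e_side.png

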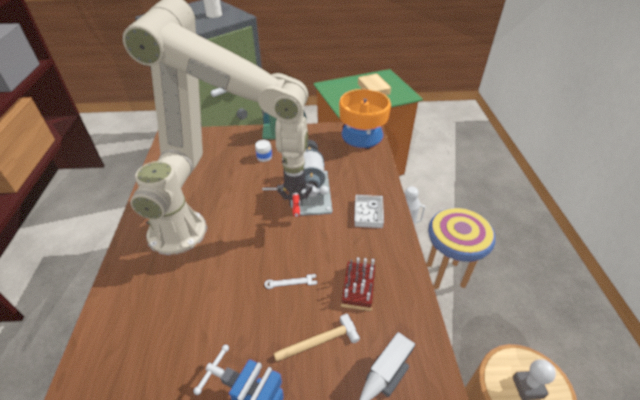

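Request:
{"method": "step_arm", "body": {"plan": [0, -1, 0, 0, 0, 0, 0, 0, 0, 0, 0, 0, 0, 0, 0, 0, 0, 0, 0, 0]}}

```text
t: 19.95
tool_pos: [0.4791, -0.0176, 0.1119]
eef_rot: [0.501, -0.5, 0.5, -0.499]
ft_force: [2.5, -5.4, 0.1]
width: 0.252
```

Run:
```python
from h import *
s=status.read_state(); print(s['t'],s['tool_pos'],s['ft_force'],s['width'],np.abs(s['joint_velocities']).max())
print(np.degrees(np.arctan2(s['tool_pos'][0]-.54405,s['tool_pos'][2]-.11724)))
workorder.sign_off()
```

```text
19.95 [ 0.47905023 -0.01758395  0.11189258] [ 2.52700068 -5.44229095  0.05129687] 0.25238227790953843 0.002105451617974629
-94.70303498776312
the job is handed in; nothing more can be done
```

I brought the heavy side to straight down, as near as I could feel it, and handed the job in at 19.95 s with the arm still gripping the red handle. No verdict is reported, so the result rests on my own fits and checks.

- **Feeling the weight:** I gripped the handle at 60 N, turned the rotor one full turn one way and about 115° back, and fitted the hand torque. The drag came out at 0.52 N m and the weight's pull at 0.40 N m, both matching the given values.
- **Where the weight hangs down:** The full turn alone put the handle angle at −94.7° (angle from straight up, positive towards +x). With the return swing included it was −93.7°, so the two agree to about 1°.
- **Final state:** The handle stands at −94.7° and is at rest, with joint speeds about 0.002 rad/s or less. The turning load from the arm is almost zero, with about 5 N left along the shaft. The fingers are still closed on the sleeve, and the last pictures show the handle centred between them.
- **Bench and drum:** By eye in the last side picture, the wrench, hammer, punches, tray and grease tin look unmoved. I did not measure this. The scriber is only partly in view and I did not pick out the loose pulley there, but the arm stayed around the crank. Nothing touched the drum that I could see.
- **Weakest check:** The result relies on the force sensor reading zero when free, which showed about 0.1 N just before the grip. A vertical error of 0.5 N there would shift the angle by about 5°, still inside the 15° allowed.

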